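Change a blown cartridge fuse in spring clips

TASK

One of the two clipped-in cartridge fuses on the bench has blown: a steel striker pin sticks out of the end of it. Roll it sideways out of its clips, past the sprung leaf (do not wrench it straight up or out endways), and lay it flat in the black scrap tray; then put the spare fuse from the wooden stand fully home in the same clips, centred between their ends, and let go. Leave the good fuse, its holder and the other things on the bench as they are.

Things in the scene. Friction and masses are not known exactly. Their poses are not given: they have to be found in the camera images.
- fuse_blown: the blown ceramic cartridge fuse: white cylinder with a steel cap at each end, 32 mm diameter, 140 mm long, about 0.25 kg; origin at the middle of its axis, own y axis along the fuse (it may be rolled to any angle about y). A steel striker pin, 10 mm thick, stands 20 mm out of its +y end. It starts seated in holder_a
- fuse_good: a sound ceramic cartridge fuse: white cylinder with a steel cap at each end, 32 mm diameter, 140 mm long, about 0.25 kg; origin at the middle of its axis, own y axis along the fuse (it may be rolled to any angle about y). No pin. It sits in holder_b and stays there
- fuse_spare: the spare: a sound ceramic cartridge fuse: white cylinder with a steel cap at each end, 32 mm diameter, 140 mm long, about 0.25 kg; origin at the middle of its axis, own y axis along the fuse (it may be rolled to any angle about y). No pin. It starts on the wooden stand
- holder_a: holder of the blown fuse: spring-clip fuse holder fixed to the bench: grey base 76 (x) x 150 (y) x 12 mm, origin under its middle on the bench. The fuse lies along y; the mouth faces own -x and up. Two clips, 18 mm wide, at y = -52 and +52 mm, floor 28 mm above the bench; 86 mm free between them. Each has a rigid hooked copper jaw at +x and a sprung steel leaf at -x
- seat_a (a point): in holder_a, where the middle of a seated fuse's axis lies, 44 mm above the bench; axes as the holder's. The fuse goes out (and in) level towards -x some 10 mm, pushing the leaf, then up round the hook end, rolling about it: an axis path at a radius of 21 to 24 mm about point hook_a (19 when seated) clears it, the leaf yielding
- hook_a (a point): in holder_a, centre line of the rounded front ends (3 mm thick) of the rigid jaws' hooks: 4 mm in front (-x) of and 18.5 mm above the seat axis. The hooks cover the top of a seated fuse's caps (1 mm gap), so it cannot go straight up; the jaws' upright faces stand 16.5 mm behind the seat axis
- leaf_a (a joint): opening of holder_a's sprung leaves (on one hinge line 6 mm in front of the seat axis, 16 mm high), rad: 0 closed, about 0.6 while a fuse passes, stop 1.0; springs back. The rounded knee touches the fuse 4 mm above its axis, the lip flares out to 63 mm high, 33 mm in front of the axis; enter from above, close past the hooks, onto its inner side. Takes 3 N at the knee to start, about 9 N while a fuse passes
- holder_b: the other holder, like holder_a, with the good fuse in it
- stand: wooden stand, 60 x 130 mm, base 14 mm thick; two 18 mm wide V saddles (90 degrees, tops 35 mm above the bench) at y = -48 and +48 mm hold the spare along the stand's y with its axis 36.6 mm above the bench; free between the saddles; origin under its middle on the bench
- tray: black open scrap tray, 130 mm (x) by 210 mm (y) outside, 40 mm high, walls and floor 5 mm thick; origin under its middle on the bench
- spool: bystander: reel of wire, 60 mm across, 40 mm high, standing behind holder_a (its +x side)
- tape: bystander: roll of black tape, 68 mm across, 24 mm high, lying behind holder_b (its +x side)
- cleaner: bystander: white bottle, 60 mm across, 150 mm high
- mug: bystander: white mug, 80 mm across, 90 mm high
- capacitor: bystander: aluminium can, 60 mm across, 100 mm high
- driver: bystander: screwdriver lying on the bench
- meter: bystander: black hand-held meter, 75 x 140 x 34 mm
Things that resemble listed ones, but are neither listed nor needed, are in the scene too. Leave any red look-alike of the holder_a alone.

How it is judged:
By the outcome, as a careful person would: the job done as asked, in the order asked, and still so for the second after the job is handed in, with the robot touching nothing.
It also fails if it takes over 64 s, if anything falls off the work surface, if the arm or the gripper's body presses on something with over 40 N, if the wrist force passes 120 N, or if a joint passes its speed limit or range.

ROBOT

A 6-joint arm with a two-finger parallel gripper is mounted at the origin on the work surface. World frame = base frame: x ahead of the robot, y to its left, z up, the work surface at z = 0. Lengths are in m, angles in degrees, forces in N, time in s.
With the tool pointing down it reaches from about 0.35 to 0.725 m from the base axis. Payload 6 kg.
Tool frame: the origin (TCP) lies between the finger pads; the fingertips stand 25 mm ahead of it and the grasp point (between the pads) lies 6 mm ahead of it; z points along the fingers, y is the direction in which the jaws open and shut (so a half turn about z gives the same grasp; the last joint's range is limited). The gripper opens to 85 mm and grips with 20 to 120 N. Pads are 22 mm wide; open, the fingers measure 114 mm over their backs; the gripper's body (76 mm by 85 mm) begins 54 mm behind the grasp point. The pads swing forward as they close: fully open they stand 13 mm farther back than shut.
Start: joints at [91.026, 2.303, 4.859, 0, -92.561, -19.12], TCP at [0.186, 0.57, 0.256] pointing down, gripper open.
Joint ranges: [-146.85, 146.85], [-73.84, 115.35], [-62.03, 85.46], [-188.31, 113.3], [-161.28, -10.13], [-171.36, 171.36]. Speed limits (degrees/s): [147.25, 147.25, 172.46, 180, 180, 180].

INTERFACE

Orientations are given as [roll, pitch, yaw] about the fixed x, y, z axes, in that order (R = Rz(yaw) Ry(pitch) Rx(roll)).
In Python, from station import manip, viewer gives the robot as it stands.
- The arm moves only by the shell command python3 -m jog 'ROWS' [OPENING] [FORCE]. ROWS is JSON, one flat list of numbers, 4 for each row, row after row: the shift along the tool's x, y, z in units of 25 mm (1.0 is 25 mm), then the turn about the tool's z in rad. In form: [x, y, z, turn, x, y, z, turn, ...]. A call has 1 to 20 rows; each row is the pose to reach, as a shift and turn from the pose commanded when the call began, along the tool's axes at that moment; what a row does not reach only later rows make up. A row lasts 1/12 s, in which the tool goes at most 41.7 mm and 7.16 degrees, less where a joint would pass 70% of its speed; a pose out of reach is approached as far as the arm can. A call with a gripper value outside its range is refused whole. OPENING is the finger opening in mm, from 0 to 85.4, set as the call begins (- or left out, the last holds). The fingers move at their own pace and stop on an object; FORCE is the grip in N (left out, the last holds). Time passes only in rows, so rows that repeat a pose let the fingers close. It gives the time, the measured TCP pose, the force and the opening at its end, in the units of the state.
- manip.get_obs(): the state, without advancing time (a new reading comes with each control period).
- viewer.read_camera(name): name is "side" or "top"; returns the picture (480x640x3 uint8, blue, green, red); there is no depth.
- viewer.camera_model(name): a dict with "vertical_fov" (degrees; the focal length in pixels is half the picture's height over the tangent of half this angle, whatever the lens; pixels are square), "cx", "cy" (the principal point, pixels), "k1" (the pictures are not rectified: a ray, as slopes to the right and down, at radius r is drawn at 1 + k1 r^2 times it, then the intrinsics apply), "R" (3x3) and "t" (3): a world point X has camera coordinates R X + t. Camera axes: x right, y down, z forward; pixel columns grow to the right and rows downward; lengths in m; the calibration is good to about 2 mm. A picture is of the moment at which its call begins. camera_model takes no time and is no camera call.
- manip.job_done(): hands the job in, once; it reports no verdict.
The state is a dict: "time": time; "qpos": joint angles; "joint_vel": joint speeds; "effort": joint torques, N m; "ee_pos": TCP position; "tcp_rot": TCP orientation; "contact_force": force on the tool from outside, world axes, zero at the start; "wrist_torque": the same for the moment, N m; "opening": finger opening in m.
Only numpy, scipy, OpenCV 4.12 (cv2) and the standard library are available. Lean on these libraries where they do the work, as an engineer would, in place of code of your own. Each camera call takes 0.05 s, during which the arm holds its last target. There are 200 camera calls.

## Working session

There is one attempt and no reset: what is moved stays moved. The work goes in short steps, Python scripts to look and compute and a shell command to move; the robot and the scene stay as the last step left them, time stands still between calls to the robot, and variables do not carry over. Pictures are saved under pics/ and viewed, about 8 in all and at most 12, crops included, and the job is handed in when it is done.

```bash
ls; mkdir -p pics; python3 - <<'E'
from station import manip, viewer
import cv2
for n in("top","side"):
    im=viewer.read_camera(n); cv2.imwrite(f"pics/{n}0.png",im)
    m=viewer.camera_model(n); print(n,m)
print(manip.get_obs())
E
```

```text
pics
top {'vertical_fov': 57.53299131760625, 'cx': 316.6429320920474, 'cy': 238.56697177872118, 'k1': 0.003923332179522366, 'R': array([[ 1.68221919e-02, -9.99850432e-01,  4.01592133e-03],
       [-9.81555758e-01, -1.72791094e-02, -1.90393611e-01],
       [ 1.90434526e-01, -7.39012850e-04, -9.81699621e-01]]), 't': array([-0.03996124,  0.51700549,  0.91941458])}
side {'vertical_fov': 56.950765113997946, 'cx': 321.9779275937311, 'cy': 241.1683913921168, 'k1': -0.05053447418982616, 'R': array([[ 0.89495099, -0.44575432,  0.01912617],
       [-0.26686742, -0.56916526, -0.7777099 ],
       [ 0.3575535 ,  0.69090809, -0.62833232]]), 't': array([-0.47390678,  0.18026293,  0.8956882 ])}
{'time': 0.1, 'qpos': array([ 9.10270344e+01,  2.33510741e+00,  4.80726248e+00, -2.22306599e-02,
       -9.25604930e+01, -1.91196186e+01]), 'joint_vel': array([ 0.03046243, -0.11721568,  0.05373464,  0.1878531 ,  0.01619763,
       -0.07182792]), 'effort': array([-5.96024824e-03, -3.69340217e+01,  3.48286092e+01,  6.95173457e+00,
       -4.43749479e-03,  2.93855308e-06]), 'ee_pos': array([0.1861863 , 0.57011632, 0.25537618]), 'tcp_rot': array([ 1.79909261e+02, -7.94945755e-03, -1.80916019e+01]), 'contact_force': array([0.81865837, 0.78987915, 0.21224908]), 'wrist_torque': array([-0.00383404,  0.01512975, -0.00338367]), 'opening': 0.08560333301161424}
```

View pics/top0.png

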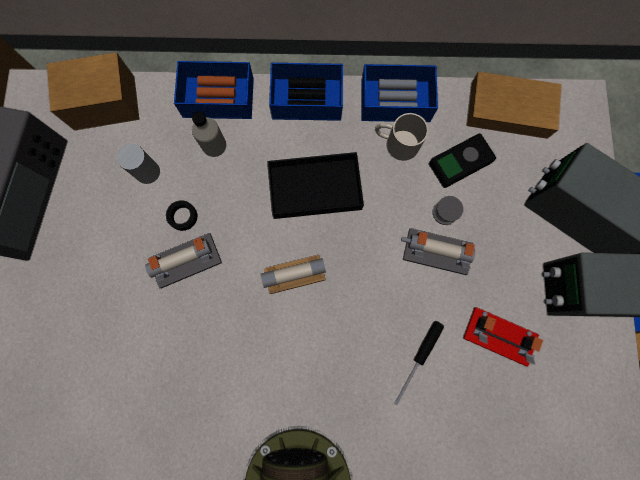

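View pics/side0.png

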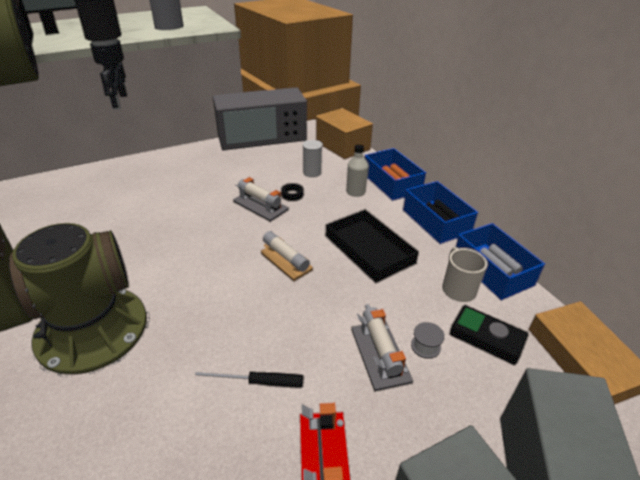

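```bash
cat > h.py <<'E'
import numpy as np, cv2
from station import manip, viewer
def K(n):
    m=viewer.camera_model(n); f=240/np.tan(np.radians(m['vertical_fov'])/2); return m,f
def ray(n,u,v):
    m,f=K(n); d=np.array([(u-m['cx'])/f,(v-m['cy'])/f]); s=d.copy()
    for _ in range(20): s=d/(1+m['k1']*(s@s))
    R=np.array(m['R']); t=np.array(m['t']); return -R.T@t, R.T@np.array([s[0],s[1],1.])
def plane(n,u,v,z):
    o,d=ray(n,u,v); return o+d*(z-o[2])/d[2]
def tri(a,b):
    o1,d1=ray('top',*a); o2,d2=ray('side',*b)
    A=np.stack([d1,-d2],1); s=np.linalg.lstsq(A,o2-o1,rcond=None)[0]
    p,q=o1+s[0]*d1,o2+s[1]*d2; return (p+q)/2, np.linalg.norm(p-q)
def proj(n,X):
    m,f=K(n); c=np.array(m['R'])@np.asarray(X)+np.array(m['t']); s=c[:2]/c[2]; s=s*(1+m['k1']*(s@s))
    return s[0]*f+m['cx'], s[1]*f+m['cy']
def crop(im,x,y,w,h,k): return cv2.resize(im[y:y+h,x:x+w],None,fx=k,fy=k,interpolation=cv2.INTER_CUBIC)
E
python3 - <<'E'
from h import *
t=cv2.imread('pics/top0.png'); s=cv2.imread('pics/side0.png')
a=np.hstack([crop(t,390,215,100,75,4),crop(s,340,300,100,75,4)])
b=np.hstack([crop(t,245,235,100,75,4),crop(s,240,215,100,75,4)])
cv2.imwrite('pics/c1.png',np.vstack([a,b]))
E
```

```text
(no output)
```

View pics/c1.png

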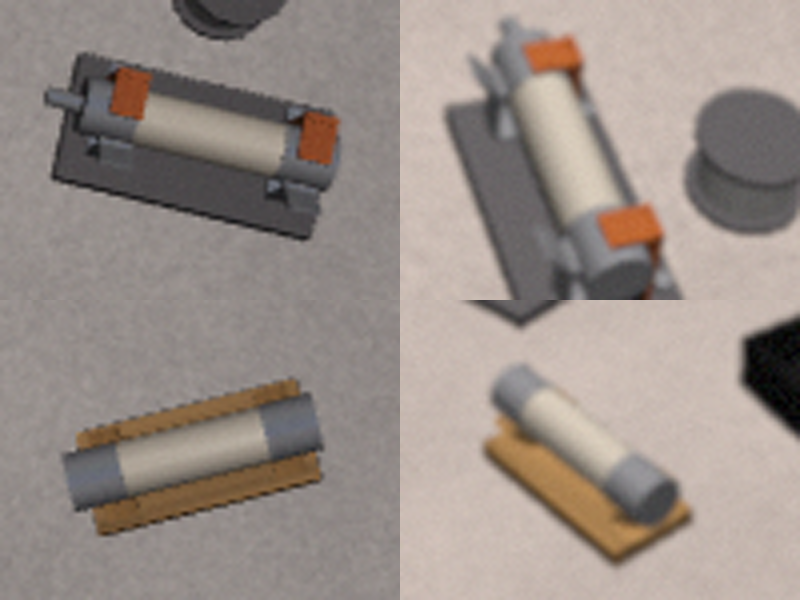

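```bash
python3 - <<'E'
from h import *
I={n:cv2.imread(f'pics/{n}0.png') for n in('top','side')}
def blobs(n,box,f,k=1):
    x,y,w,h=box; c=I[n][y:y+h,x:x+w].astype(int); B,G,R=c[...,0],c[...,1],c[...,2]
    m=f(B,G,R).astype(np.uint8)
    N,l,s,ce=cv2.connectedComponentsWithStats(m)
    i=1+np.argmax(s[1:,4]); ys,xs=np.where(l==i); pts=np.stack([xs+x,ys+y],1).astype(np.float32)
    (cx,cy),(a,b),an=cv2.minAreaRect(pts); 
    bx=cv2.boxPoints(((cx,cy),(a,b),an)); return pts,np.array([cx,cy]),(a,b),bx
white=lambda B,G,R:(R>140)&(R-B>18)&(G-B>8)
def ends(bx):
    L=[np.linalg.norm(bx[1]-bx[0]),np.linalg.norm(bx[2]-bx[1])]
    return ((bx[1]+bx[2])/2,(bx[3]+bx[0])/2) if L[0]>L[1] else ((bx[0]+bx[1])/2,(bx[2]+bx[3])/2)
for name,tb,sb,z in(('blown',(415,228,60,40),(365,310,50,65),.044),('spare',(270,255,50,35),(265,230,60,40),.0366),('good',(155,235,50,40),(240,180,50,40),.044)):
    out={}
    for n,b in(('top',tb),('side',sb)):
        p,c,sz,bx=blobs(n,b,white); e=ends(bx); out[n]=(p.mean(0),c,e)
        E=[plane(n,*q,z) for q in e]; d=E[0]-E[1]; d*=np.sign(d[1])
        print(name,n,len(p),c.round(1),np.round(sz,1),'mid',((E[0]+E[1])/2).round(4),'len',np.linalg.norm(d).round(4),'yaw',np.degrees(np.arctan2(-d[0],d[1])).round(2))
    X,g=tri(out['top'][1],out['side'][1]); print('  tri',X.round(4),g.round(4))
# holder base: dark grey
for nm,b in(('baseA',(398,222,85,60)),('baseB',(143,228,82,65))):
    p,c,sz,bx=blobs('top',b,lambda B,G,R:(R<88)&(abs(R-B)<14))
    W=np.array([plane('top',*q,.012) for q in bx]); print(nm,len(p),sz,W.round(4).tolist(),W.mean(0).round(4))
    for k in range(4): d=W[k]-W[k-1]; print('  ',np.linalg.norm(d).round(4),np.degrees(np.arctan2(d[1],d[0])).round(2))
p,c,sz,bx=blobs('top',(255,140,120,85),lambda B,G,R:(R<45))
W=np.array([plane('top',*q,.04) for q in bx]); print('tray',W.round(4).tolist(),W.mean(0).round(4))
for k in range(4): d=W[k]-W[k-1]; print('  ',np.linalg.norm(d).round(4),np.degrees(np.arctan2(d[1],d[0])).round(2))
p,c,sz,bx=blobs('top',(255,250,80,50),lambda B,G,R:(R-B>45))
W=np.array([plane('top',*q,.02) for q in bx]); print('stand',W.mean(0).round(4),[np.linalg.norm(W[k]-W[k-1]).round(4) for k in(0,1)])
# pin, caps
for n,q in(('top',(401.5,239)),):print('pin tip',plane(n,*q,.044).round(4))
E
```

```text
blown top 314 [442.2 247.1] [37.4  8.7] mid [ 0.5044 -0.3106  0.044 ] len 0.0821 yaw -13.42
blown side 909 [389.3 335.4] [42.  50.8] mid [ 0.5229 -0.3016  0.044 ] len 0.1252 yaw -35.81
  tri [ 0.5083 -0.3102  0.055 ] 0.0125
spare top 317 [292.7 271.9] [ 9.2 35.9] mid [0.444  0.0205 0.0366] len 0.0794 yaw 14.57
spare side 472 [288.5 244. ] [28. 35.] mid [0.4586 0.0397 0.0366] len 0.0841 yaw 64.87
  tri [0.4457 0.0184 0.0561] 0.0081
good top 309 [176.5 257.4] [ 8.9 37. ] mid [0.471  0.2776 0.044 ] len 0.0798 yaw 23.53
good side 328 [261.5 188.5] [17. 37.] mid [0.4832 0.2901 0.044 ] len 0.1038 yaw 65.09
  tri [0.4732 0.2728 0.0559] 0.0083
baseA 1102 (74.16506958007812, 32.30811309814453) [[0.4878, -0.2091, 0.012], [0.559, -0.2372, 0.012], [0.4993, -0.3946, 0.012], [0.4296, -0.3648, 0.012]] [ 0.494  -0.3014  0.012 ]
   0.1662 69.5
   0.0766 -21.54
   0.1684 -110.8
   0.0758 156.78
baseB 1201 (32.56399917602539, 72.7437744140625) [[0.4662, 0.3635, 0.012], [0.5355, 0.2158, 0.012], [0.4664, 0.1822, 0.012], [0.399, 0.3285, 0.012]] [0.4668 0.2725 0.012 ]
   0.0758 27.51
   0.1632 -64.88
   0.0768 -154.07
   0.1611 114.75
tray [[0.7008, 0.0871, 0.04], [0.727, -0.1234, 0.04], [0.5892, -0.1363, 0.04], [0.5643, 0.0689, 0.04]] [ 0.6453 -0.0259  0.04  ]
   0.1377 7.6
   0.2122 -82.91
   0.1385 -174.65
   0.2067 96.9
stand [0.4213 0.0128 0.02  ] [np.float64(0.0152), np.float64(0.1271)]
pin tip [ 0.5211 -0.2204  0.044 ]
```

```bash
python3 -m jog '[1,1,0,0.1, 3,3,0,0.2, 5,5,0,0.3, 7,7,0,0.4, 9,9,0,0.5, 11,11,0,0.6, 13,13,0,0.7, 14.5,15,0,0.8, 15.7,17,0,0.9, 16.7,18.7,0.3,1, 17.6,20.3,0.6,1.1, 18.5,21.9,0.9,1.2, 19.4,23.4,1.2,1.3, 20.2,24.9,1.6,1.4, 21,26.4,2,1.48, 21.8,27.8,2.4,1.48, 22.4,28.8,2.7,1.48, 22.7,29.3,2.9,1.48, 22.87,29.56,3,1.48, 22.87,29.56,3,1.48]' 60 60
cat > meas.py <<'E'
from h import *
def edges(im,n,p0,p1,half,rng,frac=(.15,.85)):
    """silhouette lines around image axis p0-p1 by gradient peaks; returns mid-line points at frac ends"""
    g=cv2.GaussianBlur(im,(0,0),.8).astype(np.float32)
    p0,p1=map(np.array,(p0,p1)); d=p1-p0; L=np.linalg.norm(d); d=d/L; nn=np.array([-d[1],d[0]])
    off=np.arange(-half,half+.01,.1,dtype=np.float32); res={-1:[],1:[]}
    for f in np.linspace(*frac,25):
        q=p0+d*L*f; P=q+off[:,None]*nn
        prof=cv2.remap(g,P[:,0:1].astype(np.float32),P[:,1:2].astype(np.float32),cv2.INTER_LINEAR)[:,0]
        gr=np.linalg.norm(np.gradient(prof,axis=0),axis=1)
        for s in(-1,1):
            w=(s*off>rng[0])&(s*off<rng[1]); o=off[w]; k=gr[w]
            res[s].append((f*L,o[np.argmax(k)]))
    out=[]
    for s in(-1,1):
        a=np.array(res[s]); c=np.polyfit(a[:,0],a[:,1],1)
        for _ in range(3):
            r=abs(np.polyval(c,a[:,0])-a[:,1]); a=a[r<=max(.6,np.median(r)*2)]; c=np.polyfit(a[:,0],a[:,1],1)
        out.append(c)
    mid=(out[0]+out[1])/2; wid=out[1]-out[0]
    return (lambda f: p0+d*L*f+nn*np.polyval(mid,L*f)), np.polyval(wid,L/2)
def ap(p,o,k=4): return ((p[0]+.5)/k-.5+o[0],(p[1]+.5)/k-.5+o[1])
E
python3 - <<'E'
from meas import *
t=cv2.imread('pics/top0.png'); s=cv2.imread('pics/side0.png')
T=(390,215);S=(340,300);T2=(245,235);S2=(240,215)
data={'blown':(ap((139,116),T),ap((286,147),T),ap((530-400,95),S),ap((590-400,220),S),.044),
'spare':(ap((122,470),(T2[0],T2[1]-75)),ap((266,434),(T2[0],T2[1]-75)),ap((535-400,408),(S2[0],S2[1]-75)),ap((622-400,475),(S2[0],S2[1]-75)),.0366)}
for k,(a,b,c,d,z) in data.items():
    for n,im,p,q in(('top',t,a,b),('side',s,c,d)):
        f,w=edges(im,n,p,q,12,(4,11)); 
        e0,e1=plane(n,*f(0),z),plane(n,*f(1),z); dd=e0-e1
        print(k,n,'wid',round(float(w),2),'ends',e0.round(4),e1.round(4),'len',np.linalg.norm(dd).round(4),'mid',((e0+e1)/2).round(4),'yaw',np.degrees(np.arctan2(-dd[0],dd[1])).round(2))
# base A edges, top: front edge & back, left/right corners from the crop
C=[ap(p,T) for p in((80,53),(53,180),(307,240),(337,110))]
W=np.array([plane('top',*c,.012) for c in C]); print('baseA',W.round(4).tolist(),W.mean(0).round(4))
for k in range(4): d=W[k]-W[k-1]; print('  ',np.linalg.norm(d).round(4),np.degrees(np.arctan2(d[1],d[0])).round(2))
C=[ap(p,(T2[0],T2[1]-75)) for p in((100,534),(320,480))]
print('stand front',[plane('top',*c,.014).round(4) for c in C])
# fuse ends along caps
print('spare cap ends', [plane('top',*ap(p,(T2[0],T2[1]-75)),.0366).round(4) for p in((71,482),(316,421))])
print('blown cap ends', [plane('top',*ap(p,T),.044).round(4) for p in((84,106),(334,163))])
E
```

```text
time: 1.77
ee_pos: [0.472, -0.2, 0.2013]
tcp_rot: [-180.0, 0.0, -102.9]
contact_force: [2.1, 1.8, 1.1]
opening: 0.0599
blown top wid 11.79 ends [ 0.5127 -0.2714  0.044 ] [ 0.4925 -0.3515  0.044 ] len 0.0826 mid [ 0.5026 -0.3115  0.044 ] yaw -14.11
blown side wid 14.81 ends [ 0.5126 -0.2641  0.044 ] [ 0.4959 -0.3403  0.044 ] len 0.0781 mid [ 0.5043 -0.3022  0.044 ] yaw -12.38
spare top wid 11.3 ends [0.4328 0.0595 0.0366] [ 0.4539 -0.0198  0.0366] len 0.082 mid [0.4434 0.0199 0.0366] yaw 14.88
spare side wid 9.57 ends [0.4306 0.065  0.0366] [ 0.4531 -0.014   0.0366] len 0.0822 mid [0.4419 0.0255 0.0366] yaw 15.88
baseA [[0.554, -0.2461, 0.012], [0.4794, -0.2289, 0.012], [0.4475, -0.3724, 0.012], [0.523, -0.3934, 0.012]] [ 0.501  -0.3102  0.012 ]
   0.1505 78.11
   0.0765 167.02
   0.147 -102.52
   0.0783 -15.5
stand front [array([0.398 , 0.0723, 0.014 ]), array([ 0.4304, -0.0507,  0.014 ])]
spare cap ends [array([0.4247, 0.087 , 0.0366]), array([ 0.4609, -0.0476,  0.0366])]
blown cap ends [array([ 0.5166, -0.2407,  0.044 ]), array([ 0.4869, -0.3784,  0.044 ])]
```

```bash
python3 -m jog '[1.4,-0.8,0.7,0, 2.8,-1.6,1.4,0, 3.7,-2,1.9,0, 4.03,-2.2,2.05,0, 4.03,-2.2,2.05,0, 4.03,-2.2,2.05,0, 4.03,-2.2,2.05,0]' 55 60
cat > g.py <<'E'
# work out the shift in tool units to a target: g.py x y z [yaw]
import sys; from h import *
o=manip.get_obs(); y=np.radians(o['tcp_rot'][2]); t=np.array([float(a) for a in sys.argv[1:4]])-o['ee_pos']
ux=np.array([np.cos(y),np.sin(y)]); uy=np.array([np.sin(y),-np.cos(y)])
print('t',round(o['time'],2),'pos',o['ee_pos'].round(4),'rot',o['tcp_rot'].round(1),'F',o['contact_force'].round(1),'open',round(o['opening'],4))
print('units',(np.array([t[:2]@ux,t[:2]@uy,-t[2]])/.025).round(2), 'turn',round(-np.radians(float(sys.argv[4])-o['tcp_rot'][2]),3) if len(sys.argv)>4 else '')
E
python3 g.py .503 -.3105 .052 -102.8
```

```text
time: 2.35
ee_pos: [0.5036, -0.3075, 0.1515]
tcp_rot: [-179.9, -0.0, -102.9]
contact_force: [0.3, -0.1, 0.2]
opening: 0.0549
t 2.35 pos [ 0.5036 -0.3075  0.1515] rot [-179.9   -0.  -102.9] F [ 0.3 -0.1  0.2] open 0.0549
units [ 0.12 -0.    3.98] turn -0.001
```

```bash
python3 -m jog '[0.06,0,0.8,0, 0.12,0,1.6,0, 0.12,0,2.4,0, 0.12,0,3.1,0, 0.12,0,3.6,0, 0.12,0,3.85,0, 0.12,0,3.97,0, 0.12,0,3.97,0, 0.12,0,3.97,0]'; python3 g.py .503 -.3105 .052 -102.8
python3 - <<'E'
from h import *
t=viewer.read_camera('top'); s=viewer.read_camera('side')
cv2.imwrite('pics/c2.png',np.hstack([crop(t,390,205,100,90,4),crop(s,340,295,100,90,4)]))
E
```

```text
time: 3.1
ee_pos: [0.5034, -0.3112, 0.0527]
tcp_rot: [-179.9, -0.0, -102.9]
contact_force: [-0.6, 0.0, 0.2]
opening: 0.0548
t 3.1 pos [ 0.5034 -0.3112  0.0527] rot [-179.9   -0.  -102.9] F [-0.6  0.   0.2] open 0.0548
units [-0.02  0.02  0.03] turn -0.001
```

View pics/c2.png

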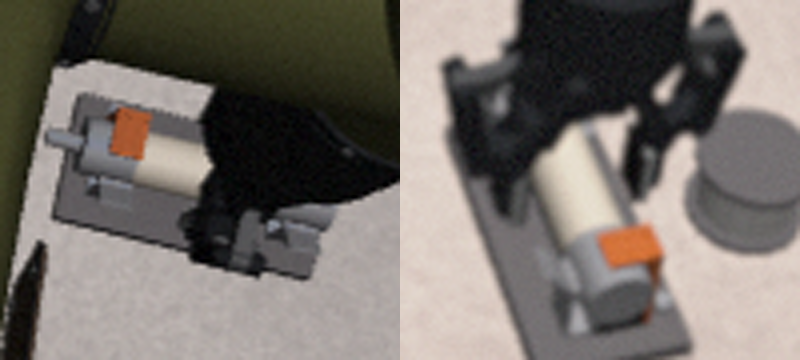

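```bash
python3 -m jog '[0,0,0,0, 0,0,0,0, 0,0,0,0, 0,0,0,0, 0,0,0,0, 0,0,0,0, 0,0,0,0]' 20 70; python3 g.py .503 -.3105 .052 -102.8
```

```text
time: 3.78
ee_pos: [0.502, -0.3111, 0.0523]
tcp_rot: [179.9, -0.0, -102.9]
contact_force: [-3.9, 2.6, 6.1]
opening: 0.0301
t 3.78 pos [ 0.502  -0.3111  0.0523] rot [ 179.9   -0.  -102.9] F [-3.9  2.6  6.1] open 0.0301
units [-0.03 -0.03  0.01] turn -0.002
```

```bash
python3 -m jog '[0,0.1,0,0, 0,0.2,0,0, 0,0.3,0,0, 0,0.42,-0.02,0, 0,0.54,-0.02,0, 0,0.66,-0.04,0, 0,0.78,-0.09,0, 0,0.9,-0.17,0, 0,0.9,-0.17,0]'; python3 g.py .503 -.3105 .052 -102.8
```

```text
time: 4.53
ee_pos: [0.4826, -0.3063, 0.0573]
tcp_rot: [-179.7, -0.0, -102.9]
contact_force: [4.3, -1.2, 2.6]
opening: 0.0301
t 4.53 pos [ 0.4826 -0.3063  0.0573] rot [-179.7   -0.  -102.9] F [ 4.3 -1.2  2.6] open 0.0301
units [-0.02 -0.83  0.21] turn -0.001
```

```bash
python3 -m jog '[0,0.1,-0.13,0, 0,0.18,-0.29,0, 0,0.21,-0.45,0, 0,0.22,-0.63,0, 0,0.2,-0.81,0, 0,0.14,-0.99,0, 0,0.08,-1.19,0, 0,0.04,-1.43,0, 0,0,-1.75,0, 0,0,-2.2,0, 0,0,-2.9,0, 0,0,-3.6,0, 0,0,-4.0,0, 0,0,-4,0, 0,0,-4,0]'; python3 g.py .645 -.027 .15 -83
python3 - <<'E'
from h import *
t=viewer.read_camera('top'); s=viewer.read_camera('side')
cv2.imwrite('pics/c3.png',np.hstack([crop(t,380,200,130,100,3),crop(s,330,250,130,100,3)]))
cv2.imwrite('pics/top1.png',t);cv2.imwrite('pics/side1.png',s)
E
```

```text
time: 5.78
ee_pos: [0.4809, -0.3059, 0.1559]
tcp_rot: [-180.0, 0.0, -102.9]
contact_force: [0.3, -0.5, -2.1]
opening: 0.0301
t 5.78 pos [ 0.4809 -0.3059  0.1559] rot [-180.     0.  -102.9] F [ 0.3 -0.5 -2.1] open 0.0301
units [-12.34  -3.91   0.24] turn -0.347
```

View pics/c3.png

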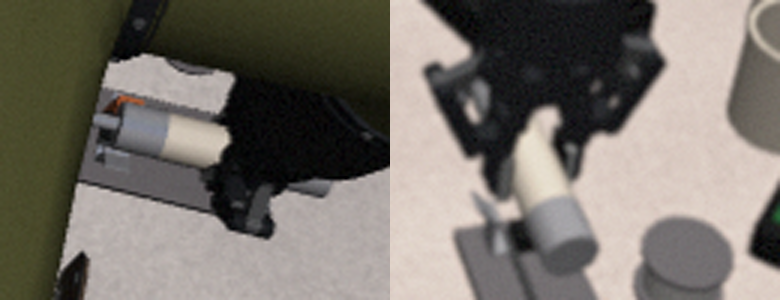

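```bash
python3 -m jog '[-0.5,-0.17,0,-0.03, -1.6,-0.55,0,-0.06, -2.8,-0.95,0,-0.1, -4.1,-1.4,0,-0.14, -5.4,-1.84,0,-0.18, -6.7,-2.3,0,-0.22, -8,-2.73,0,-0.26, -9.3,-3.17,0,-0.3, -10.5,-3.6,0,-0.33, -11.4,-3.9,0.5,-0.347, -11.9,-4.07,1,-0.347, -12.1,-4.13,1.6,-0.347, -12.1,-4.13,2.3,-0.347, -12.1,-4.13,2.6,-0.347, -12.1,-4.13,2.6,-0.347, -12.1,-4.13,2.6,-0.347]'; python3 g.py .649 -.034 .033 -83
python3 - <<'E'
from h import *
t=viewer.read_camera('top'); s=viewer.read_camera('side')
cv2.imwrite('pics/c4.png',np.hstack([crop(t,240,130,140,110,3),crop(s,310,180,120,110,3)]))
E
```

```text
time: 7.22
ee_pos: [0.6484, -0.0347, 0.0901]
tcp_rot: [179.9, -0.0, -83.0]
contact_force: [-1.1, 0.3, -1.1]
opening: 0.0297
t 7.22 pos [ 0.6484 -0.0347  0.0901] rot [179.9  -0.  -83. ] F [-1.1  0.3 -1.1] open 0.0297
units [-0.02 -0.03  2.28] turn -0.0
```

View pics/c4.png

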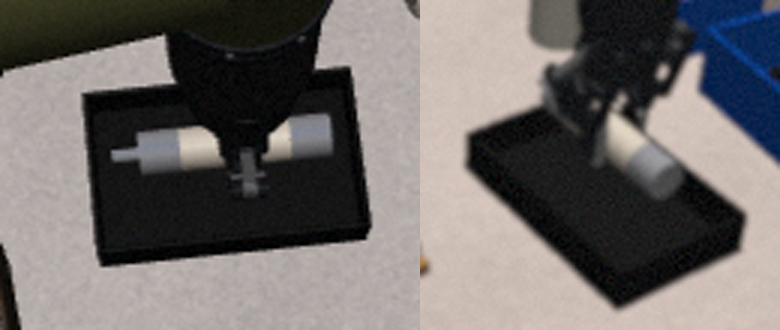

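```bash
python3 -m jog '[0,0,0.5,0, 0,0,1,0, 0,0,1.5,0, 0,0,1.9,0, 0,0,2.1,0, 0,0,2.2,0, 0,0,2.24,0, 0,0,2.24,0]'; python3 g.py .649 -.034 .033 -83
```

```text
time: 7.98
ee_pos: [0.6491, -0.0342, 0.0348]
tcp_rot: [-180.0, -0.0, -83.0]
contact_force: [0.2, 1.1, -2.6]
opening: 0.0304
t 7.98 pos [ 0.6491 -0.0342  0.0348] rot [-180.   -0.  -83.] F [ 0.2  1.1 -2.6] open 0.0304
units [-0.01  0.    0.07] turn -0.0
```

```bash
python3 -m jog '[0,0,0.05,0, 0,0,0.1,0, 0,0,0.14,0, 0,0,0.14,0]'; python3 -m jog '[0,0,0,0, 0,0,0,0, 0,0,0,0, 0,0,0,0, 0,0,-0.4,0, 0,0,-1,0, 0,0,-2,0, 0,0,-3.4,0, 0,0,-4.6,0, 0,0,-4.6,0, 0,0,-4.6,0]' 50; python3 g.py .4431 .0203 .12 -75
```

```text
time: 8.32
ee_pos: [0.6488, -0.0342, 0.0311]
tcp_rot: [180.0, 0.0, -83.0]
contact_force: [-0.9, -0.3, -3.3]
opening: 0.0301
time: 9.23
ee_pos: [0.6502, -0.0341, 0.1502]
tcp_rot: [-179.6, -0.0, -83.0]
contact_force: [0.0, 0.1, -0.0]
opening: 0.0502
t 9.23 pos [ 0.6502 -0.0341  0.1502] rot [-179.6   -0.   -83. ] F [ 0.   0.1 -0. ] open 0.0502
units [-3.17  7.96  1.21] turn -0.14
```

```bash
python3 -m jog '[-0.3,0.7,0.1,-0.03, -0.8,2,0.3,-0.06, -1.3,3.3,0.5,-0.1, -1.8,4.6,0.7,-0.14, -2.3,5.9,0.9,-0.14, -2.8,7.1,1.1,-0.14, -3.1,7.8,1.2,-0.14, -3.17,7.96,1.2,-0.14, -3.17,7.96,1.2,-0.14, -3.17,7.96,1.2,-0.14]'; python3 g.py .443 .020 .0449 -75
python3 - <<'E'
from h import *
t=viewer.read_camera('top'); s=viewer.read_camera('side')
cv2.imwrite('pics/top2.png',t);cv2.imwrite('pics/side2.png',s)
a=np.hstack([crop(t,245,135,130,85,3),crop(s,320,200,110,85,3)])
b=np.hstack([crop(t,245,225,130,85,3),crop(s,240,200,110,85,3)])
cv2.imwrite('pics/c5.png',np.vstack([a,b]))
E
```

```text
time: 10.07
ee_pos: [0.442, 0.0203, 0.1164]
tcp_rot: [-180.0, -0.0, -75.0]
contact_force: [-0.3, -0.3, -0.5]
opening: 0.0498
t 10.07 pos [0.442  0.0203 0.1164] rot [-180.   -0.  -75.] F [-0.3 -0.3 -0.5] open 0.0498
units [ 0.02 -0.04  2.86] turn 0.001
```

View pics/c5.png

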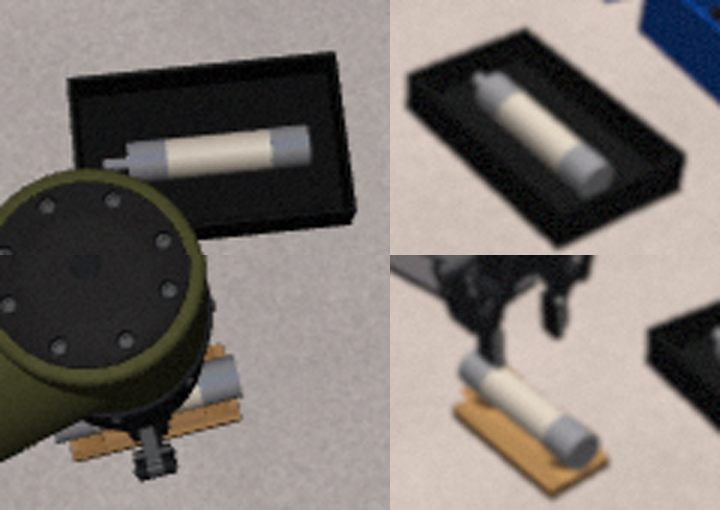

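```bash
python3 -m jog '[0,-0.02,0.6,0, 0,-0.04,1.2,0, 0.02,-0.04,1.8,0, 0.02,-0.04,2.3,0, 0.02,-0.04,2.65,0, 0.02,-0.04,2.8,0, 0.02,-0.04,2.86,0, 0.02,-0.04,2.86,0]'; python3 g.py .443 .020 .0449 -75;  python3 - <<'E'
from h import *
s=viewer.read_camera('side');cv2.imwrite('pics/c6.png',crop(s,240,200,110,85,5))
E
```

```text
time: 10.83
ee_pos: [0.4431, 0.0199, 0.0448]
tcp_rot: [180.0, -0.0, -75.0]
contact_force: [-0.3, -0.4, 0.9]
opening: 0.0499
t 10.83 pos [0.4431 0.0199 0.0448] rot [180.  -0. -75.] F [-0.3 -0.4  0.9] open 0.0499
units [-0.01  0.   -0.01] turn -0.0
```

View pics/c6.png

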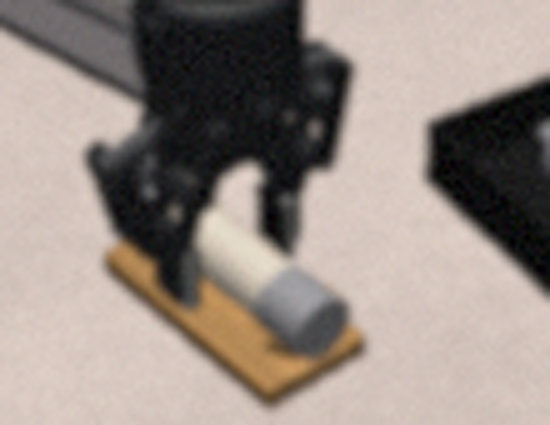

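```bash
python3 -m jog '[0,0,0,0, 0,0,0,0, 0,0,0,0, 0,0,0,0, 0,0,0,0, 0,0,0,0, 0,0,0,0, 0,0,0,0]' 20 70; python3 -m jog '[0,0,-0.2,0, 0,0,-0.7,0, 0,0,-1.4,0, 0,0,-2.4,0, 0,0,-3.4,0, 0,0,-4,0, 0,0,-4,0, 0,0,-4,0]'; python3 g.py .4809 -.3059 .1559 -102.85
python3 - <<'E'
from h import *
t=viewer.read_camera('top'); s=viewer.read_camera('side')
cv2.imwrite('pics/top3.png',t);cv2.imwrite('pics/side3.png',s)
E
```

```text
time: 11.55
ee_pos: [0.4427, 0.0199, 0.0458]
tcp_rot: [180.0, -0.0, -75.0]
contact_force: [-5.2, 0.2, 6.7]
opening: 0.0302
time: 12.22
ee_pos: [0.4429, 0.0203, 0.1448]
tcp_rot: [-179.9, 0.1, -75.0]
contact_force: [-0.4, 0.5, -4.5]
opening: 0.0301
t 12.22 pos [0.4429 0.0203 0.1448] rot [-1.799e+02  1.000e-01 -7.500e+01] F [-0.4  0.5 -4.5] open 0.0301
units [13.    1.91 -0.44] turn 0.486
```

```bash
python3 -m jog '[0.5,0.07,-0.1,0.03, 1.6,0.24,-0.2,0.08, 2.9,0.43,-0.3,0.13, 4.2,0.62,-0.4,0.18, 5.5,0.8,-0.44,0.23, 6.8,1,-0.44,0.28, 8.1,1.2,-0.44,0.33, 9.4,1.4,-0.44,0.38, 10.7,1.58,-0.44,0.43, 11.9,1.75,-0.44,0.486, 12.7,1.87,-0.44,0.486, 13,1.91,-0.44,0.486, 13,1.91,-0.44,0.486, 13,1.91,-0.44,0.486, 13,1.91,-0.44,0.486]'; python3 g.py .4809 -.3059 .1559 -102.85
python3 - <<'E'
from h import *
t=viewer.read_camera('top'); s=viewer.read_camera('side')
cv2.imwrite('pics/top4.png',t);cv2.imwrite('pics/side4.png',s)
cv2.imwrite('pics/c7.png',np.hstack([crop(t,380,200,130,100,3),crop(s,330,250,130,100,3)]))
E
```

```text
time: 13.57
ee_pos: [0.4807, -0.3054, 0.1549]
tcp_rot: [179.9, 0.0, -102.8]
contact_force: [0.7, 0.4, -2.4]
opening: 0.0299
t 13.57 pos [ 0.4807 -0.3054  0.1549] rot [ 179.9    0.  -102.8] F [ 0.7  0.4 -2.4] open 0.0299
units [ 0.02 -0.01 -0.04] turn 0.001
```

View pics/c7.png

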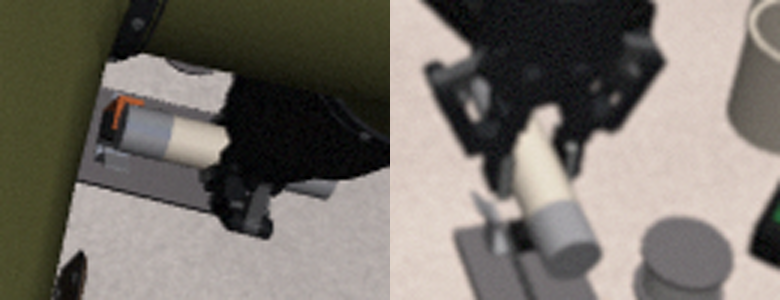

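```bash
python3 - <<'E'
from h import *
yaw=np.radians(-12.8); ax=np.array([-np.sin(yaw),np.cos(yaw),0]) # +y of holder
c=np.array([.4809,-.3059,.147])
for n,sg in(('top',1),('side',-1)):
    for k in(1,4):
        im=cv2.GaussianBlur(cv2.imread(f'pics/{n}{k}.png'),(0,0),.7).astype(np.float32)
        # profile along the fuse's top line; boundary body->cap near 40 mm, cap end near 70
        s=np.arange(.02,.09,.0005); acc=[]
        for up,side in((.012,0),(.012,-.003),(.012,.003)):
            P=np.array([proj(n,c+ax*sg*v+np.array([0,0,up])+side*np.array([np.cos(yaw),np.sin(yaw),0])) for v in s],np.float32)
            acc.append(cv2.remap(im,P[:,:1],P[:,1:],cv2.INTER_LINEAR)[:,0])
        p=np.mean(acc,0); g=np.gradient(p[:,2]-p[:,0]); w=np.abs(g)*((s>.03)&(s<.055)); 
        i=np.argmax(w); j=slice(i-6,i+7); b=(s[j]*w[j]).sum()/w[j].sum()
        g2=np.linalg.norm(np.gradient(p,axis=0),axis=1)*(s>.06)*(s<.082); i=np.argmax(g2); j=slice(i-5,i+6)
        print(n,k,'cap boundary',(sg*b*1e3).round(2),'cap end',(sg*(s[j]*g2[j]).sum()/g2[j].sum()*1e3).round(2))
E
```

```text
top 1 cap boundary 42.94 cap end 72.54
top 4 cap boundary 40.49 cap end 70.39
side 1 cap boundary -33.57 cap end -80.5
side 4 cap boundary -36.56 cap end -66.44
```

```bash
python3 -m jog '[-0.04,0,0.3,0, -0.09,0,0.8,0, -0.09,0,1.4,0, -0.09,0,1.9,0, -0.09,0,2.32,0, -0.09,0.08,2.64,0, -0.09,0.14,2.88,0, -0.09,0.2,3.08,0, -0.09,0.22,3.28,0, -0.09,0.21,3.46,0, -0.09,0.21,3.46,0]'; python3 g.py .502 -.3111 .053 -102.85
```

```text
time: 14.58
ee_pos: [0.4768, -0.3034, 0.0698]
tcp_rot: [-179.9, -0.1, -102.8]
contact_force: [2.1, -1.7, 2.2]
opening: 0.0301
t 14.58 pos [ 0.4768 -0.3034  0.0698] rot [-1.799e+02 -1.000e-01 -1.028e+02] F [ 2.1 -1.7  2.2] open 0.0301
units [ 0.08 -1.05  0.67] turn 0.0
```

```bash
python3 -m jog '[0,-0.03,0.16,0, 0,-0.11,0.32,0, 0,-0.21,0.45,0, 0,-0.33,0.53,0, 0,-0.45,0.58,0, 0,-0.57,0.6,0, 0,-0.69,0.62,0, 0,-0.69,0.62,0]'; python3 g.py .502 -.3111 .053 -102.85
```

```text
time: 15.25
ee_pos: [0.4936, -0.3067, 0.0529]
tcp_rot: [180.0, 0.0, -102.8]
contact_force: [5.5, -1.6, -2.3]
opening: 0.0298
t 15.25 pos [ 0.4936 -0.3067  0.0529] rot [ 180.     0.  -102.8] F [ 5.5 -1.6 -2.3] open 0.0298
units [ 0.1  -0.37 -0.01] turn 0.0
```

```bash
python3 -m jog '[0,-0.12,0,0, 0,-0.24,0,0, 0,-0.36,0,0, 0,-0.4,0.01,0, 0,-0.4,0.01,0, 0,-0.4,0.01,0]'; python3 g.py .502 -.3111 .053 -102.85;  python3 - <<'E'
from h import *
t=viewer.read_camera('top'); s=viewer.read_camera('side')
cv2.imwrite('pics/top5.png',t);cv2.imwrite('pics/side5.png',s)
cv2.imwrite('pics/c8.png',np.hstack([crop(t,390,205,100,90,4),crop(s,340,295,100,90,4)]))
E
```

```text
time: 15.75
ee_pos: [0.5023, -0.3089, 0.0532]
tcp_rot: [179.9, -0.0, -102.8]
contact_force: [-0.9, 1.0, 0.8]
opening: 0.0303
t 15.75 pos [ 0.5023 -0.3089  0.0532] rot [ 179.9   -0.  -102.8] F [-0.9  1.   0.8] open 0.0303
units [ 0.09 -0.01  0.01] turn 0.0
```

View pics/c8.png

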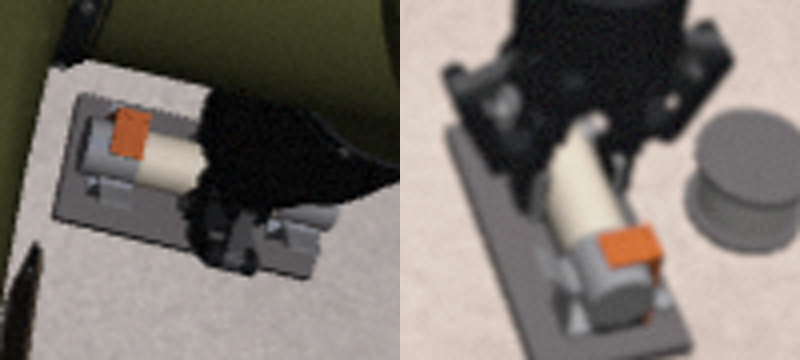

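```bash
python3 -m jog '[0,0,0,0, 0,0,0,0, 0,0,0,0, 0,0,0,0, 0,0,-0.3,0, 0,0,-1,0, 0,0,-2,0, 0,0,-3.2,0, 0,0,-4.6,0, 0,0,-6,0, -0.6,0.2,-7,0, -1.8,0.6,-7.8,0, -3.2,1.1,-8,0, -4.6,1.6,-8,0, -6,2.1,-8,0, -7.4,2.6,-8,0, -8.8,3.1,-8,0, -10.2,3.6,-8,0, -11.2,4,-8,0, -11.2,4,-8,0]' 55;  python3 - <<'E'
from meas import *
t=viewer.read_camera('top'); s=viewer.read_camera('side')
cv2.imwrite('pics/top6.png',t);cv2.imwrite('pics/side6.png',s)
t0=cv2.imread('pics/top0.png');s0=cv2.imread('pics/side0.png')
cv2.imwrite('pics/c9.png',np.vstack([np.hstack([crop(t,390,215,100,75,4),crop(s,340,300,100,75,4)]),np.hstack([crop(t0,390,215,100,75,4),crop(s0,340,300,100,75,4)])]))
yaw=np.radians(-12.8); ax=np.array([-np.sin(yaw),np.cos(yaw),0]); hx=np.array([np.cos(yaw),np.sin(yaw),0])
c=np.array([.5025,-.3105,.044])
for n in('top','side'):
    for k in(0,6):
        im=cv2.GaussianBlur(cv2.imread(f'pics/{n}{k}.png'),(0,0),.7).astype(np.float32); r=[]
        for sg in(1,-1):
            v=np.arange(.025,.06,.0005); acc=[]
            for w in(-.006,-.003,0,.003):
                P=np.array([proj(n,c+ax*sg*q+hx*w+np.array([0,0,.014])) for q in v],np.float32)
                acc.append(cv2.remap(im,P[:,:1],P[:,1:],cv2.INTER_LINEAR)[:,0])
            p=np.mean(acc,0); g=abs(np.gradient(p[:,1]))*(v<.05); i=np.argmax(g); j=slice(max(i-6,0),i+7); r.append(round(sg*(v[j]*g[j]).sum()/g[j].sum()*1e3,2))
        print(n,k,'cap/body boundaries',r,'mid',np.mean(r))
    for k in(0,6):
        im=cv2.imread(f'pics/{n}{k}.png'); f,w=edges(im,n,proj(n,c+ax*.04),proj(n,c-ax*.04),12,(4,11)); print('  axis mid',plane(n,*f(.5),.044).round(4),'w',round(float(w),2))
E
```

```text
time: 17.52
ee_pos: [0.467, -0.0101, 0.2543]
tcp_rot: [-179.9, 0.1, -102.6]
contact_force: [1.0, -0.6, 1.3]
opening: 0.0549
top 0 cap/body boundaries [np.float64(41.48), np.float64(-36.82)] mid 2.3299999999999983
top 6 cap/body boundaries [np.float64(41.46), np.float64(-38.68)] mid 1.3900000000000006
  axis mid [ 0.503  -0.3107  0.044 ] w 11.72
  axis mid [ 0.5032 -0.3108  0.044 ] w 11.8
side 0 cap/body boundaries [np.float64(45.54), np.float64(-35.66)] mid 4.940000000000001
side 6 cap/body boundaries [np.float64(44.55), np.float64(-37.47)] mid 3.539999999999999
  axis mid [ 0.5057 -0.3118  0.044 ] w 18.2
  axis mid [ 0.5058 -0.3118  0.044 ] w 18.16
```

View pics/c9.png

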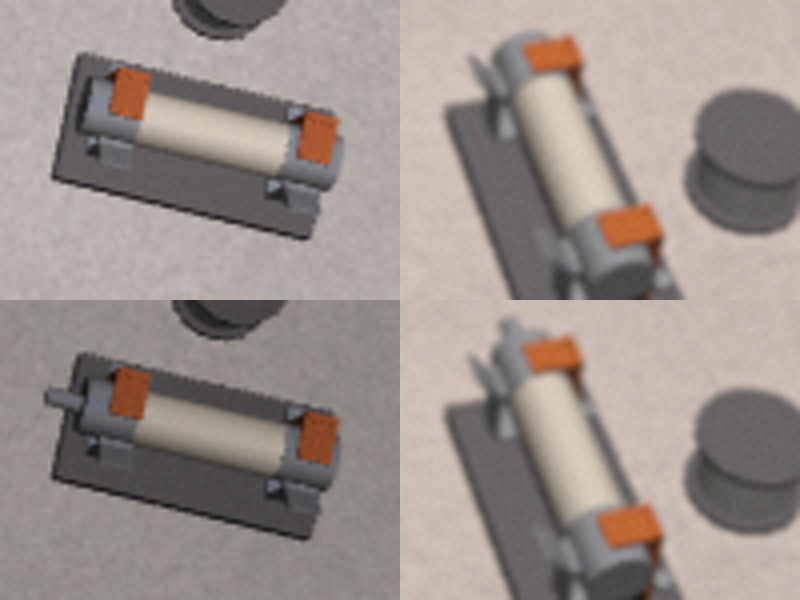

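```bash
python3 - <<'E'
from h import *
yaw=np.radians(-12.8); ax=np.array([-np.sin(yaw),np.cos(yaw),0]); hx=np.array([np.cos(yaw),np.sin(yaw),0]); c=np.array([.5025,-.3105,.044])
for n,b in(('top',(395,215,90,55)),('side',(365,300,45,65))):
    for k in(0,6):
        x,y,w,h=b; im=cv2.imread(f'pics/{n}{k}.png')[y:y+h,x:x+w].astype(int)
        m=((im[...,2]-im[...,0]>70)&(im[...,2]>(150 if n=='side' else 110))).astype(np.uint8)
        N,l,st,ce=cv2.connectedComponentsWithStats(m); i=1+np.argsort(-st[1:,4])[:2]
        W=[plane(n,*(ce[q]+[x,y]),.064)-c for q in i]; u=[round(float(p@ax)*1e3,2) for p in W]
        print(n,k,st[i,4],'hooks along',u,'mid',np.mean(u),'sep',round(abs(u[0]-u[1]),1))
E
```

```text
top 0 [93 90] hooks along [-52.7, 51.19] mid -0.7550000000000026 sep 103.9
top 6 [97 95] hooks along [-52.42, 51.62] mid -0.40000000000000213 sep 104.0
side 0 [117  89] hooks along [-51.59, 52.2] mid 0.3049999999999997 sep 103.8
side 6 [118  88] hooks along [-51.67, 52.23] mid 0.2799999999999976 sep 103.9
```

```bash
python3 - <<'E'
from h import *
yaw=np.radians(-12.8); ax=np.array([-np.sin(yaw),np.cos(yaw),0]); hx=np.array([np.cos(yaw),np.sin(yaw),0]); c=np.array([.5028,-.3107,.044])
for n in('top','side'):
    im=cv2.GaussianBlur(cv2.imread(f'pics/{n}6.png'),(0,0),.6).astype(np.float32)
    for sg in(1,-1):
        v=np.arange(.060,.086,.0005); acc=[]
        for w in(-.007,-.005,-.003,0):
            z=np.sqrt(.016**2-w*w)
            P=np.array([proj(n,c+ax*sg*q+hx*w+np.array([0,0,z])) for q in v],np.float32)
            acc.append(cv2.remap(im,P[:,:1],P[:,1:],cv2.INTER_LINEAR)[:,0])
        p=np.mean(acc,0).mean(1); g=np.gradient(p)
        print(n,sg,[(round(v[i]*1e3),int(p[i])) for i in range(0,len(v),3)],'steepest',v[np.argmax(abs(g))]*1e3)
E
python3 g.py .4985 -.3089 .15 -102.85
```

```text
top 1 [(60, 110), (62, 122), (63, 132), (64, 135), (66, 136), (68, 135), (69, 130), (70, 116), (72, 87), (74, 58), (75, 49), (77, 59), (78, 75), (80, 85), (81, 85), (83, 90), (84, 117), (86, 152)] steepest 84.00000000000001
top -1 [(60, 111), (62, 116), (63, 125), (64, 131), (66, 137), (68, 147), (69, 158), (70, 168), (72, 172), (74, 173), (75, 172), (77, 171), (78, 171), (80, 171), (81, 171), (83, 171), (84, 170), (86, 171)] steepest 68.0
side 1 [(60, 123), (62, 125), (63, 129), (64, 135), (66, 141), (68, 146), (69, 151), (70, 157), (72, 164), (74, 174), (75, 182), (77, 188), (78, 191), (80, 192), (81, 192), (83, 191), (84, 191), (86, 191)] steepest 73.00000000000001
t 17.62 pos [ 0.4674 -0.0129  0.2543] rot [-179.9    0.  -102.7] F [ 1.  -1.1  0.8] open 0.0548
units [11.28 -3.81  4.17] turn 0.003Traceback (most recent call last):
  File "<stdin>", line 9, in <module>
  File "h.py", line 16, in proj
    m,f=K(n); c=np.array(m['R'])@np.asarray(X)+np.array(m['t']); s=c[:2]/c[2]; s=s*(1+m['k1']*(s@s))
        ~^^^
  File "h.py", line 4, in K
    m=viewer.camera_model(n); f=240/np.tan(np.radians(m['vertical_fov'])/2); return m,f
ValueError: time passes only in moves, steps and waits
```

```bash
python3 -m jog '[0.6,-0.2,0.2,0, 1.8,-0.6,0.6,0, 3.2,-1.1,1,0, 4.6,-1.6,1.4,0, 6,-2.1,1.8,0, 7.4,-2.6,2.3,0, 8.8,-3.1,2.8,0, 10,-3.5,3.4,0, 10.8,-3.8,4,0, 11.25,-3.96,4.17,0.003, 11.25,-3.96,4.17,0.003, 11.25,-3.96,4.17,0.003, 11.25,-3.96,4.17,0.003]'; python3 g.py .5023 -.3089 .0532 -102.85
```

```text
time: 18.7
ee_pos: [0.5018, -0.31, 0.1503]
tcp_rot: [-179.9, -0.0, -103.0]
contact_force: [-0.2, 1.0, 0.2]
opening: 0.0552
t 18.7 pos [ 0.5018 -0.31    0.1503] rot [-179.9   -0.  -103. ] F [-0.2  1.   0.2] open 0.0552
units [-0.05 -0.01  3.88] turn -0.003
```

```bash
python3 -m jog '[0,-0.01,0.8,0, 0,-0.01,1.6,0, 0,-0.01,2.4,0, 0,-0.01,3.1,0, 0,-0.01,3.6,0, 0,-0.01,3.8,0, 0,-0.01,3.88,0, 0,-0.01,3.88,0, 0,-0.01,3.88,0]'; python3 -m jog '[0,0,0,0, 0,0,0,0, 0,0,0,0, 0,0,0,0, 0,0,0,0, 0,0,0,0, 0,0,0,0]' 20 50;python3 g.py .5018 -.3118 .0532 -102.85
```

```text
time: 19.45
ee_pos: [0.5026, -0.3102, 0.0537]
tcp_rot: [-179.9, -0.0, -103.0]
contact_force: [1.5, -0.8, 0.1]
opening: 0.0548
time: 20.03
ee_pos: [0.5022, -0.3102, 0.0534]
tcp_rot: [-179.9, -0.0, -103.0]
contact_force: [-2.6, 2.9, 6.2]
opening: 0.0305
t 20.03 pos [ 0.5022 -0.3102  0.0534] rot [-179.9   -0.  -103. ] F [-2.6  2.9  6.2] open 0.0305
units [0.06 0.   0.01] turn -0.003
```

```bash
python3 -m jog '[0.03,0,0,0, 0.06,0,0,0, 0.09,0,0,0, 0.09,0,0,0, 0.09,0,0,0]'; python3 g.py .5018 -.3118 .0532 -102.85
```

```text
time: 20.45
ee_pos: [0.5018, -0.3121, 0.0534]
tcp_rot: [-179.9, 0.0, -103.0]
contact_force: [-2.0, 3.6, 5.8]
opening: 0.0308
t 20.45 pos [ 0.5018 -0.3121  0.0534] rot [-179.9    0.  -103. ] F [-2.   3.6  5.8] open 0.0308
units [-0.01  0.    0.01] turn -0.002
```

Moved about 2 mm along the clips with little force. I'll release, lift away, re-measure and look at the whole bench.

```bash
python3 -m jog '[0,0,0,0, 0,0,0,0, 0,0,0,0, 0,0,0,0, 0,0,-0.3,0, 0,0,-1,0, 0,0,-2,0, 0,0,-3.2,0, 0,0,-4.6,0, 0,0,-6,0, -0.6,0.2,-7,0, -1.8,0.6,-7.8,0, -3.2,1.1,-8,0, -4.6,1.6,-8,0, -6,2.1,-8,0, -7.4,3.1,-8,0, -8.8,4.1,-8,0, -10.2,5.1,-8,0, -11.2,5.8,-8,0, -11.2,5.8,-8,0]' 55;  python3 - <<'E'
from h import *
M={n:viewer.camera_model(n) for n in('top','side')}; viewer.camera_model=lambda n:M[n]
for n in('top','side'): cv2.imwrite(f'pics/{n}7.png',viewer.read_camera(n))
t=cv2.imread('pics/top7.png');s=cv2.imread('pics/side7.png')
a=cv2.resize(t[40:400,100:500],(400,360)); a=np.vstack([a,np.zeros((200,400,3),np.uint8)+40]); a[360:560,0:400]=cv2.resize(t[215:275,385:505],(400,200))
b=np.vstack([cv2.resize(s[130:430,170:540],(400,325)),crop(s,340,300,100,58,4)]); b=np.vstack([b,np.zeros((560-len(b),400,3),np.uint8)]) if len(b)<560 else b[:560]
cv2.imwrite('pics/c10.png',np.hstack([a,b]))
yaw=np.radians(-12.8); ax=np.array([-np.sin(yaw),np.cos(yaw),0]); hx=np.array([np.cos(yaw),np.sin(yaw),0]); c=np.array([.5025,-.3105,.044])
for n in('top','side'):
    for k in(0,6,7):
        im=cv2.GaussianBlur(cv2.imread(f'pics/{n}{k}.png'),(0,0),.7).astype(np.float32); r=[]
        for sg in(1,-1):
            v=np.arange(.025,.06,.0005); acc=[]
            for w in(-.006,-.003,0,.003):
                P=np.array([proj(n,c+ax*sg*q+hx*w+np.array([0,0,.014])) for q in v],np.float32)
                acc.append(cv2.remap(im,P[:,:1],P[:,1:],cv2.INTER_LINEAR)[:,0])
            p=np.mean(acc,0); g=abs(np.gradient(p[:,1]))*(v<.05); i=np.argmax(g); j=slice(max(i-6,0),i+7); r.append(round(float(sg*(v[j]*g[j]).sum()/g[j].sum()*1e3),2))
        print(n,k,r,'mid',np.mean(r))
E
```

```text
time: 22.12
ee_pos: [0.4217, -0.0025, 0.2533]
tcp_rot: [-179.9, 0.2, -102.6]
contact_force: [1.4, -0.8, 0.7]
opening: 0.0547
top 0 [41.48, -36.82] mid 2.3299999999999983
top 6 [41.46, -38.68] mid 1.3900000000000006
top 7 [40.41, -42.65] mid -1.120000000000001
side 0 [45.54, -35.66] mid 4.940000000000001
side 6 [44.55, -37.47] mid 3.539999999999999
side 7 [43.88, -38.61] mid 2.6350000000000016
```

View pics/c10.png

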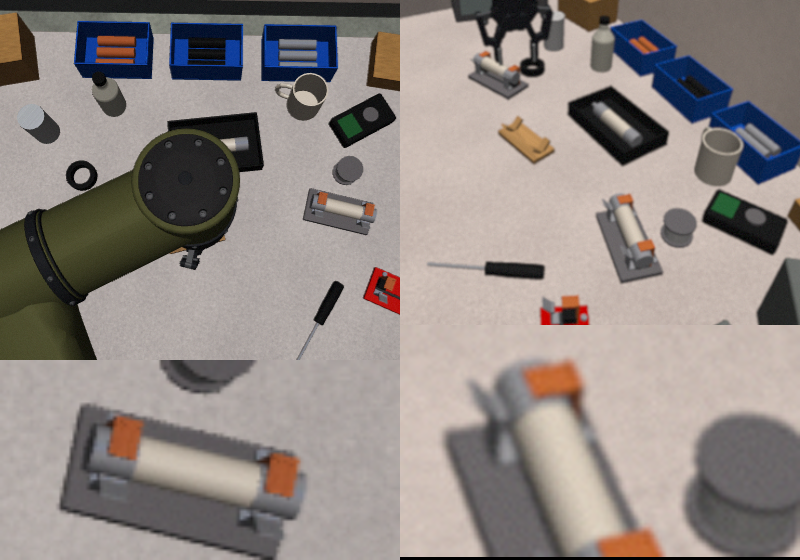

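```bash
python3 -c "
from station import manip
print(manip.job_done())"
```

```text
the job is handed in; nothing more can be done
None
```

The blown fuse is out of its clips and in the scrap tray, and the spare is seated in holder_a with the gripper clear. I handed the job in at about 22 s of the 64 s allowed.

- **Blown fuse:** I took it out level towards the leaf and then up round the hooks, with a few newtons at the wrist. A picture after letting go shows it lying flat in the tray.
- **Spare fuse:** I put it in along the reverse path. Afterwards the leaves were closed and the fuse axis matched the blown fuse's to within 0.3 mm sideways. It first sat about 2 mm too far towards +y, so I gripped it again in the clips and slid it about 2 mm back.
- **Centring check:** the two cameras disagree. Against the middle of the hooks, the top view puts the spare at about −0.7 mm and the side view at about +2.3 mm. I put roughly 1 mm of the side figure down to the oblique view, so I take it as centred to within 1–2 mm.
- **Rest of the bench:** in the last pictures the good fuse, its holder and the other items look undisturbed. The top view of the tray was partly hidden by the arm, but the side view showed it clearly.
- **Failed script:** one check on the fuse's end edges stopped with a clock error before it read the last edge, in the side view. The values it did give agreed with the 2 mm offset I corrected.

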